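Clip held open on the tea box lid

TASK

Swing the tea box's half-open lid right up so that it stands upright, then pick up the spring clip by its two handles, squeezing them together so that its jaws gape. Hold the gaping clip around the lid's right-hand edge (the upright side edge, right as seen from the robot), with at least a centimetre of the card between the jaws and neither jaw pressing on it, so that I can slip the brewing card in under the jaw. Finish like that, still squeezing and holding the clip there: do not let go or put it down, and leave the tea box and the other things where they stand.

Things in the scene. Friction and masses are not known exactly. Their poses are not given: they have to be found in the camera images.
- tea_box: Upright card tea box, 68 (x) x 98 (y) x 84 mm high, 0.7 kg, loose, open at the top under its lid, two flat sachets inside (top 73 mm up). Origin: centre of its underside; x axis points from its front (towards the robot) to its back, where the lid is hinged, y to its left, z up. Walls 2 mm thick, ending 82 mm up.
- tea_box_lid (a joint): Opening angle of the box's flat card lid in rad: 0 shut, 1.57 upright, 1.69 its stop. The lid is 68 x 98 x 2 mm, hinged along the top of the back wall (34 mm behind the box's centre, 83 mm up, along the box's y axis); its free front edge swings up and back. It starts partly open. The hinge's friction lets it stay where it is left.
- lid_edge (a point): Middle of the lid's right-hand side edge (68 mm long, on the box's -y side), mid thickness. Axes of the lid: x along the edge to the hinge (so -x is up when the lid stands), y across the lid to its left edge, z out of the lid's outer face (up when shut, to the back when it stands). With the lid standing it lies 117 mm above the worktop.
- clip: Grey plastic spring clip like a large clothes peg, 112 mm long, 24 mm wide along its axle, 50 g, lying on its side, axle upright. Origin: on the axle, at the underside (12 mm below mid width); x axis points to the jaws (tips 54 mm ahead, touching at rest), -x to the two handles (tails 58 mm behind), y to the left half, z up along the axle. Each jaw is 7 mm thick.
- clip_left (a joint): Angle in rad by which each half of the clip has swung open (the halves move alike): 0 jaws shut, 0.20 fully gaping, at the stop. Squeezing the handles together in y opens it against the spring: about 4 N on each handle to begin, 7 N at the stop, 42 mm behind the axle. At the stop the jaw tips gape 21 mm.
- clip_grip (a point): Middle of the clip's handles: midway between them, 42 mm behind the axle, at mid width; 12 mm above the worktop as the clip lies. There the handles at rest measure 35 mm over their outer faces (41 mm at the tails); at the stop the outer faces are parallel, 18 mm apart.
- clip_left_tip (a point): Inner face of the left jaw at its tip, 50 mm ahead of the axle, at mid width.
- clip_right_tip (a point): Inner face of the right jaw at its tip, 50 mm ahead of the axle, at mid width.
- carton: Lying card carton 74 x 149 x 77 mm high, a bystander, no moving lid. Origin: centre of its underside.
- mug: Striped mug 82 x 115 x 100 mm, a bystander. Origin: centre of its underside.
- matchbox: Matchbox 35 x 58 x 17 mm, a bystander. Origin: centre of its underside.
Mind the look-alikes: they are no part of the job. There is more than one size of the tea_box; the one meant has the size given above.

How it is judged:
By the outcome, as a careful person would: the job done as asked, in the order asked, and still so for the second after the job is handed in, while the arm keeps its last pose, push and grip.
It also fails if it takes over 54 s, if anything falls off the work surface, if the arm or the gripper's body presses on something with over 40 N, if the wrist force passes 120 N, or if a joint passes its speed limit or range.

ROBOT

A 6-joint arm with a two-finger parallel gripper is mounted at the origin on a cart in front of the work surface, level with it; the furniture and walls round the work are solid. World frame = base frame: x ahead of the robot, y to its left, z up, the work surface at z = 0. Lengths are in m, angles in rad, forces in N, time in s.
With the tool pointing down it reaches from about 0.375 to 0.9 m from the base axis. Payload 3.1 kg.
Tool frame: the origin (TCP) lies at the very end of the fingers, on their centre line; the grasp point (between the pads) lies 19 mm behind it (manip.hold_point_z is the distance from the TCP to the grasp point, in m); y points along the fingers, z is the direction in which the jaws open and shut, and the axes are right-handed (so a half turn about y gives the same grasp; the last joint's range is limited). The gripper opens to 85 mm and grips with 20 to 120 N. Pads are 22 mm wide; open, the fingers measure 114 mm over their backs; the gripper's body (76 mm by 85 mm) begins 54 mm behind the grasp point. The pads swing forward as they close: fully open they stand 13 mm farther back than shut.
Start: joints at [1.089, 0.527, 1.433, -0, 1.181, -0.178], TCP at [0.187, 0.596, 0.231] pointing down, gripper open.
Joint ranges: [-3.08, 3.08], [-0.75, 2.2], [0.22, 2.44], [-1.43, 4.57], [0, 2.65], [-2.85, 2.85]. Speed limits (rad/s): [2.79, 2.79, 3.14, 3.14, 3.14, 3.14].

INTERFACE

Orientations are given as a unit quaternion [x, y, z, w].
In Python, from station import manip, eyes, workorder gives the robot as it stands. The module is installed in compiled form; this text tells all that it offers.
- The arm moves only by the shell command python3 -m jog 'ROWS' [OPENING] [FORCE]. ROWS is JSON, a list of rows, each a list of 2 entries, a list of its own where there are three numbers: the shift along the tool's x, y, z in cm, then the turn about the tool's y in rad. A call has 1 to 20 rows; each row is the pose to reach, as a shift and turn from the pose commanded when the call began, along the tool's axes at that moment; what a row does not reach only later rows make up. A row lasts 1/12 s, in which the tool goes at most 41.7 mm and 7.16 degrees, less where a joint would pass 70% of its speed; a pose out of reach is approached as far as the arm can. A call with a gripper value outside its range is refused whole. OPENING is the finger opening in cm, from 0 to 8.54, set as the call begins (- or left out, the last holds). The fingers move at their own pace and stop on an object; FORCE is the grip in N (left out, the last holds). Time passes only in rows, so rows that repeat a pose let the fingers close. It gives the time, the measured TCP pose, the force and the opening at its end, in the units of the state.
- manip.sense(): the state, without advancing time (a new reading comes with each control period).
- eyes.snapshot(name): name is "scene" or "top" or "wrist"; returns a dict with "frame" (384x512x3 uint8, red, green, blue), "vfov" (degrees; the focal length in pixels is half the picture's height over the tangent of half this angle, whatever the lens; pixels are square), "cx", "cy" (the principal point, pixels), "rvec" (rotation vector, rad) and "tvec" (3), from world to camera coordinates, as OpenCV has them. Camera axes: x right, y down, z forward; pixel columns grow to the right and rows downward; lengths in m; the calibration is good to about 2 mm. A picture is of the moment at which its call begins. There is no depth.
- workorder.sign_off(): hands the job in, once; it reports no verdict.
The state is a dict: "t": time; "q": joint angles; "qd": joint speeds; "tau": joint torques, N m; "tcp_pos": TCP position; "tool_rot": TCP orientation; "force": force on the tool from outside, world axes, zero at the start; "ft_torque": the same for the moment, N m; "finger_gap": opening from 0.0 (shut) to 1.0 (fully open).
Only numpy, scipy, OpenCV 4.12 (cv2) and the standard library are available. Lean on these libraries where they do the work, as an engineer would, in place of code of your own. Each camera call takes 0.05 s, during which the arm holds its last target. There are 200 camera calls.

## Working session

There is one attempt and no reset: what is moved stays moved. The work goes in short steps, Python scripts to look and compute and a shell command to move; the robot and the scene stay as the last step left them, time stands still between calls to the robot, and variables do not carry over. Pictures are saved under pics/ and viewed, about 8 in all and at most 12, crops included, and the job is handed in when it is done.

```bash
mkdir -p pics
cat > h.py <<'E'
import numpy as np,cv2
from scipy.spatial.transform import Rotation as R
from station import manip,eyes,workorder
def snap(n,f=None):
    s=eyes.snapshot(n)
    if f: cv2.imwrite('pics/'+f,s['frame'][:,:,::-1])
    return s
def cam(s):
    f=192/np.tan(np.radians(s['vfov'])/2); K=np.array([[f,0,s['cx']],[0,f,s['cy']],[0,0,1]])
    Rm=R.from_rotvec(np.ravel(s['rvec'])).as_matrix(); return K,Rm,np.ravel(s['tvec'])
def ray(s,u,v):
    K,Rm,t=cam(s); d=Rm.T@np.linalg.inv(K)@[u,v,1]; return -Rm.T@t,d
def onz(s,u,v,z):
    c,d=ray(s,u,v); return c+d*(z-c[2])/d[2]
def proj(s,p):
    K,Rm,t=cam(s); q=K@(Rm@np.asarray(p)+t); return q[:2]/q[2]
def tri(s1,p1,s2,p2):
    c1,d1=ray(s1,*p1);c2,d2=ray(s2,*p2)
    k=np.linalg.lstsq(np.c_[d1,-d2],c2-c1,rcond=None)[0]
    a,b=c1+k[0]*d1,c2+k[1]*d2; return (a+b)/2,np.linalg.norm(a-b)
E
python3 - <<'E'
from h import *
np.set_printoptions(precision=3,suppress=True)
for n in('scene','top'):
    s=snap(n); cv2.imwrite(f'pics/{n}0.png',s['frame'][:,:,::-1]); K,Rm,t=cam(s); print(n,K[0,0],-Rm.T@t,Rm[2])
a=cv2.imread('pics/scene0.png');b=cv2.imread('pics/top0.png')
im=np.vstack([a,b]); 
cv2.imwrite('pics/both0.png',cv2.resize(np.hstack([a,b]),(800,300)))
s=manip.sense();print(s,R.from_quat(s['tool_rot']).as_matrix(),manip.hold_point_z)
E
```

```text
scene 476.9558064676424 [-0.069 -0.777  1.   ] [ 0.439  0.596 -0.672]
top 476.7414886506317 [0.439 0.04  1.16 ] [ 0.099  0.006 -0.995]
{'t': 0.1, 'q': array([ 1.089,  0.528,  1.434,  0.   ,  1.181, -0.179]), 'qd': array([ 0.   , -0.003, -0.002,  0.001,  0.   , -0.002]), 'tau': array([ -0.001, -44.331, -17.859,  -0.   ,   0.004,   0.   ]), 'tcp_pos': array([0.187, 0.596, 0.23 ]), 'tool_rot': array([ 0.7  , -0.107,  0.107, -0.698]), 'force': array([ 0.677, -0.657, -0.948]), 'ft_torque': array([ 0.01 ,  0.036, -0.003]), 'finger_gap': 1.000207741521023} [[ 0.954 -0.001  0.299]
 [-0.299 -0.002  0.954]
 [-0.    -1.    -0.002]] 0.0187
```

View pics/scene0.png

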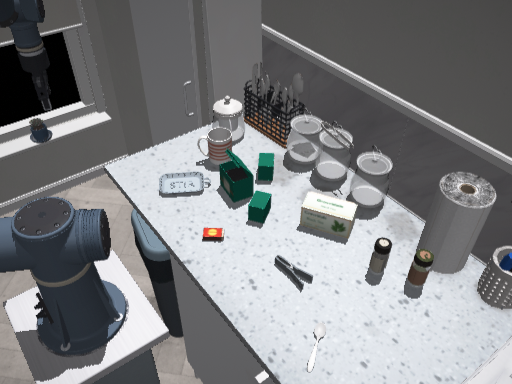

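View pics/top0.png

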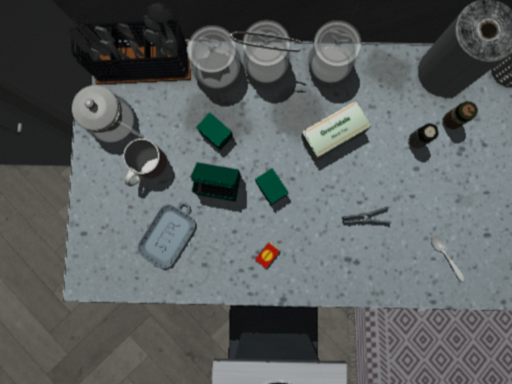

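The tea box has its lid half open at scene (236,178) and top (216,180). The look-alikes are closed, smaller green boxes at scene (266,165) / top (214,130) and scene (260,206) / top (271,186). The clip is at scene (293,271) / top (366,217), apparently with its jaws to the left and tails to the right. I'll confirm in one enlarged crop.

Run:
```python
from h import *
a=cv2.imread('pics/scene0.png');b=cv2.imread('pics/top0.png')
def c(i,x,y,w=66,h=50): return cv2.resize(i[y:y+h,x:x+w],(396,300),interpolation=cv2.INTER_CUBIC)
o=np.vstack([np.hstack([c(b,182,150),c(b,334,195)]),np.hstack([c(a,206,146),c(a,260,246)])])
cv2.imwrite('pics/crop1.png',cv2.convertScaleAbs(o,alpha=1.5,beta=15))
```

```text
(no output)
```

View pics/crop1.png

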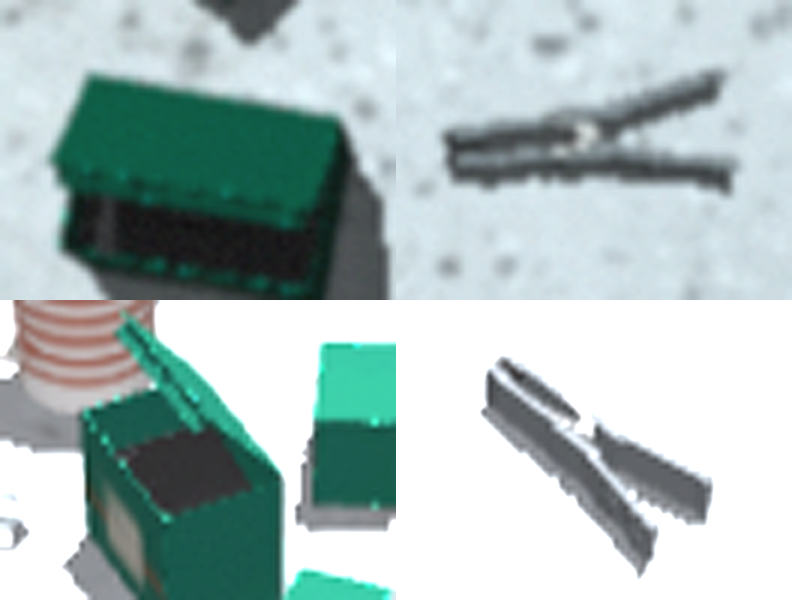

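The crop shows the 98 mm box with its hinge line at top (197,162.5)–(239,170), its front rim at (193,191)–(232,198) and its lid free edge at (191,177)–(233,186). The clip has jaws left at (343,220), axle at (365,218) and tails at (388,208) and (390,225).

Run:
```python
from h import *
np.set_printoptions(precision=4,suppress=True)
S=eyes.snapshot('scene');T=eyes.snapshot('top')
hl,hr=onz(T,197,162.5,.083),onz(T,239,170.3,.083); fl,fr=onz(T,192.8,190.8,.082),onz(T,232,198.3,.082)
print('hinge',hl,hr,np.linalg.norm(hl-hr),'front',fl,fr,np.linalg.norm(fl-fr),np.linalg.norm(fl-hl))
# lid free corner: scene crop (122,318)->(206+122/6,146+(318-300)/6); 
sl=(206+122/6,146+18/6); sr=(206+205/6,146+130/6)
print('lidL',tri(S,sl,T,(191.2,176.7)),'lidR',tri(S,sr,T,(233,186)))
# box front top corners in scene
print('scene rim FL',onz(S,206+85/6,146+112/6,.082),'FR',onz(S,206+168/6,146+220/6,.082),'BR',onz(S,206+280/6,146+180/6,.082))
g=lambda x,y:onz(T,334+(x-396)/6,195+y/6,.022)
tip=(g(448,135)+g(452,172))/2; ta,tb=g(720,78),g(730,178); tail=(ta+tb)/2
print('tip',tip,'tail',tail,'len',np.linalg.norm(tip-tail),'tailgap',np.linalg.norm(ta-tb),'axle',g(583,145))
d=(tip-tail)/np.linalg.norm(tip-tail);print('dir',d,'axle est',tail+d*.058,'grip',tail+d*.016, np.arctan2(d[1],d[0]))
g2=lambda x,y:onz(S,260+(x-396)/6,246+(y-300)/6,.024)
print('scene tip',g2(502,362),'tails',g2(656,530),g2(712,482))
```

```text
hinge [0.6064 0.2001 0.083 ] [0.5902 0.1037 0.083 ] 0.09771934919557532 front [0.5414 0.2076 0.082 ] [0.526  0.1181 0.082 ] 0.09085693259143021 0.06544742780233882
lidL (array([0.5673, 0.2045, 0.1316]), np.float64(0.00021614119737677968)) lidR (array([0.5508, 0.1125, 0.1263]), np.float64(0.00345562158188747))
scene rim FL [0.5427 0.2053 0.082 ] FR [0.5282 0.1102 0.082 ] BR [0.5909 0.1021 0.082 ]
tip [ 0.4827 -0.1433  0.022 ] tail [ 0.4949 -0.2524  0.022 ] len 0.10976025647160534 tailgap 0.03979769762419229 axle [ 0.487  -0.1961  0.022 ]
dir [-0.1116  0.9938  0.    ] axle est [ 0.4884 -0.1948  0.022 ] grip [ 0.4931 -0.2365  0.022 ] 1.682600957257591
scene tip [ 0.4866 -0.1501  0.024 ] tails [ 0.4808 -0.2605  0.024 ] [ 0.5168 -0.2556  0.024 ]
```

```bash
python3 -m jog '[[[10,0,-7.4],0],[[20,0,-14.8],-0.08],[[30,0,-22.2],-0.16],[[42.6,0,-31.6],-0.16],[[42.6,0,-31.6],-0.16],[[42.6,0,-31.6],-0.16],[[42.6,0,-31.6],-0.16],[[42.6,0,-31.6],-0.16],[[42.6,0,-31.6],-0.16],[[42.6,0,-31.6],-0.16],[[42.6,0,-31.6],-0.16],[[42.6,0,-31.6],-0.16],[[42.6,0,-31.6],-0.16],[[42.6,0,-31.6],-0.16],[[42.6,0,-31.6],-0.16],[[42.6,0,-31.6],-0.16],[[42.6,0,-31.6],-0.16],[[42.6,0,-31.6],-0.16]]' 0 20
python3 - <<'E'
from h import *
S=snap('scene','s1.png');T=snap('top')
for n in((.598,.152,.083),):print(proj(S,n),proj(T,n))
print(R.from_quat(manip.sense()['tool_rot']).as_matrix().round(3))
# other boxes: ground extents from top
h=cv2.cvtColor(T['frame'],cv2.COLOR_RGB2HSV);m=cv2.inRange(h,(70,120,25),(95,255,255))
for c in cv2.findContours(m,0,2)[0]:
    if cv2.contourArea(c)>60: print(cv2.boundingRect(c),[onz(T,*p,.06)[:2].round(3) for p in cv2.boxPoints(cv2.minAreaRect(c))])
E
```

```text
t: 1.7
tcp_pos: [0.4978, 0.1686, 0.2313]
tool_rot: [-0.705, 0.05, -0.05, 0.705]
force: [-0.4, 0.1, 0.3]
finger_gap: 0.001
[244.8183388  166.46033098] [217.93345453 166.5228071 ]
[[ 0.99  -0.     0.141]
 [-0.141  0.     0.99 ]
 [-0.    -1.    -0.   ]]
(256, 169, 32, 36) [array([0.574, 0.069]), array([0.601, 0.028]), array([ 0.542, -0.011]), array([0.515, 0.03 ])]
(212, 166, 27, 23) [array([0.561, 0.176]), array([0.606, 0.168]), array([0.594, 0.106]), array([0.549, 0.115])]
(197, 113, 34, 34) [array([0.695, 0.21 ]), array([0.732, 0.176]), array([0.683, 0.125]), array([0.646, 0.159])]
```

```bash
python3 -m jog '[[[0,4,0],0],[[0,8,0],0],[[0,12.4,0],0],[[0,12.4,0],0],[[0,12.4,0],0],[[1,12.4,-0.2],0],[[2,12.4,-0.2],0],[[3,12.4,-0.2],0],[[4,12.4,-0.2],0],[[5,12.4,-0.2],0],[[5.5,12.4,-0.2],0],[[6,12.4,-0.2],0],[[6.5,12.4,-0.2],0],[[7,12.4,-0.2],0],[[7.5,12.4,-0.2],0],[[8,12.4,-0.2],0],[[8,12.4,-0.2],0],[[8,12.4,-0.2],0]]'
python3 - <<'E'
from h import *
S=snap('scene','s2.png');T=snap('top','t2.png')
a=S['frame'][120:210,190:320];b=T['frame'][130:220,170:300]
o=cv2.resize(np.hstack([a,b])[:,:,::-1],None,fx=3,fy=3,interpolation=2)
cv2.imwrite('pics/c2.png',cv2.convertScaleAbs(o,alpha=1.4,beta=15))
E
```

```text
t: 3.3
tcp_pos: [0.5787, 0.1538, 0.1082]
tool_rot: [0.705, -0.05, 0.051, -0.705]
force: [-2.5, -0.1, 6.4]
finger_gap: -0.001
```

View pics/c2.png

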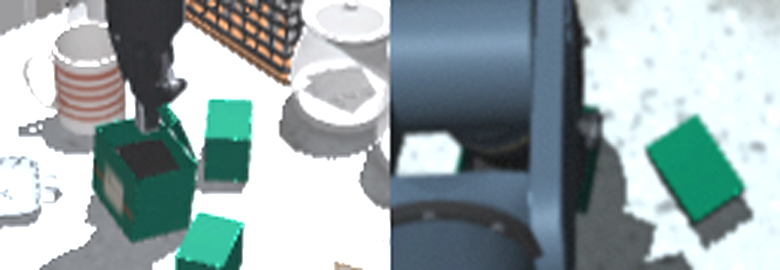

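The scene crop shows the lid nearly upright, with its right edge running from (254,171) up to about (246,152). I'll compare that with what angle it should be.

Run:
```python
from h import *
S=eyes.snapshot('scene')
y=-.145;bx=np.array([np.cos(y),np.sin(y),0]);by=np.array([-np.sin(y),np.cos(y),0])
H=np.array([.598,.152,.083])-.049*by
print('hinge R',H,proj(S,H))
for a in(1.1,1.2,1.3,1.4,1.5,1.57,1.69):print(a,proj(S,H+.068*(-np.cos(a)*bx+np.sin(a)*np.array([0,0,1]))).round(1))
a=S['frame'][130:190,215:275]
cv2.imwrite('pics/c3.png',cv2.convertScaleAbs(cv2.resize(a[:,:,::-1],(600,600),interpolation=2),alpha=1.8,beta=20))
```

```text
hinge R [0.59091987 0.10351421 0.083     ] [252.39993958 175.49236414]
1.1 [243.1 162.6]
1.2 [245.  161.2]
1.3 [247. 160.]
1.4 [249.  158.9]
1.5 [251. 158.]
1.57 [252.5 157.5]
1.69 [254.9 156.8]
```

View pics/c3.png

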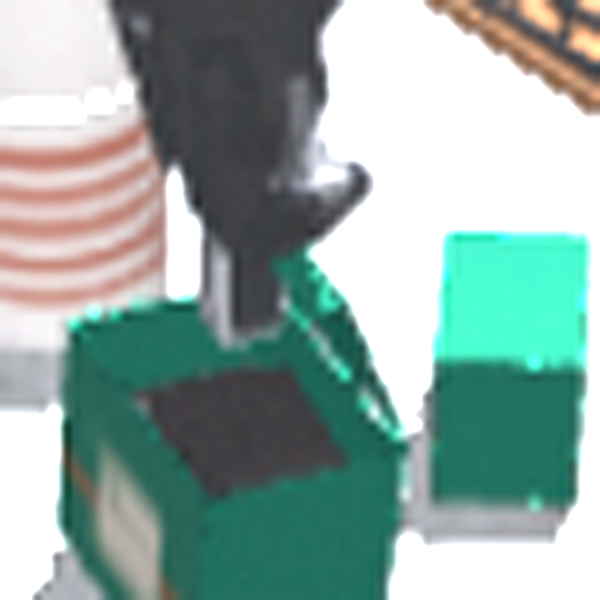

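The lid's right edge slopes to about 1.05 rad, and the box's back-right corner has shifted about 2 px (roughly 7 mm). The lid was caught under the knuckle. I'll back off, raise the tool and push nearer the free edge.

```bash
python3 -m jog '[[[-1.5,0,0],0],[[-3,-0.5,0],0],[[-3,-2,0],0],[[-3,-2,0],0],[[-2,-2,0],0],[[-1,-2,0],0],[[-0.5,-2,0],0],[[0,-2,0],0],[[0.3,-2,0],0],[[0.6,-2,0],0],[[0.9,-2,0],0],[[1.2,-2,0],0],[[1.2,-2,0],0],[[1.2,-2,0],0]]'
python3 - <<'E'
from h import *
S=snap('scene','s4.png')
print(proj(S,manip.sense()['tcp_pos']))
a=S['frame'][130:190,215:275]
cv2.imwrite('pics/c4.png',cv2.convertScaleAbs(cv2.resize(a[:,:,::-1],(600,600),interpolation=2),alpha=1.8,beta=20))
E
```

```text
t: 4.62
tcp_pos: [0.5899, 0.1522, 0.1273]
tool_rot: [-0.705, 0.051, -0.051, 0.705]
force: [0.6, -0.1, -0.3]
finger_gap: -0.001
[242.41219287 155.8962434 ]
```

View pics/c4.png

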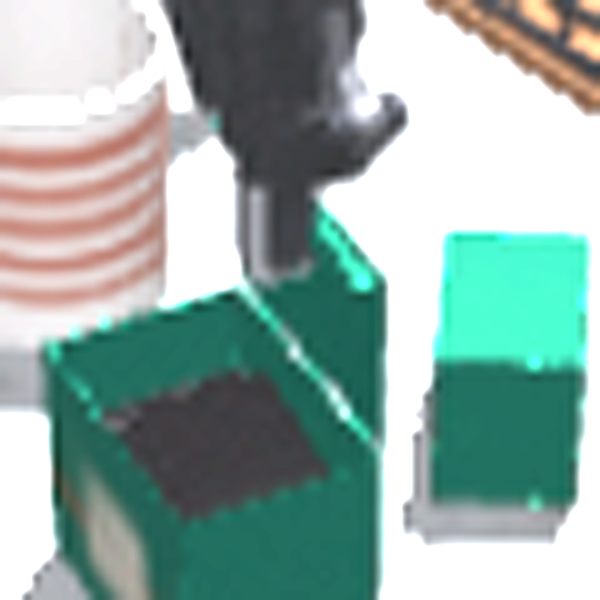

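The lid is upright: its right edge runs from the hinge at (253,174.5) to the top corner at (253,158), matching the 1.57 prediction. I'll retreat and re-measure the lid edge and clip with the arm out of the way.

```bash
python3 -m jog '[[[-1,0,0],0],[[-2.5,0,0],0],[[-4,0,0],0],[[-4,-4,0],0],[[-4,-8,0],0],[[-6,-12,-3],0.1],[[-9,-13,-7],0.25],[[-12,-13,-11],0.4],[[-15,-13,-15],0.5],[[-16.7,-13,-17.7],0.6],[[-16.7,-13,-17.7],0.75],[[-16.7,-13,-17.7],0.9],[[-16.7,-13,-17.7],1],[[-16.7,-13,-17.7],1.1],[[-16.7,-13,-17.7],1.2],[[-16.7,-13,-17.7],1.31],[[-16.7,-13,-17.7],1.31],[[-16.7,-13,-17.7],1.31]]' 8.5
python3 - <<'E'
from h import *
S=snap('scene','s5.png');T=snap('top','t5.png')
f=T['frame'];g=cv2.cvtColor(f,cv2.COLOR_RGB2GRAY)[195:240,330:400]
m=cv2.morphologyEx((g<105).astype('u1'),cv2.MORPH_OPEN,np.ones((2,2)))
c=max(cv2.findContours(m,0,2)[0],key=cv2.contourArea)+np.array([330,195])
print('clip',cv2.boundingRect(c),cv2.contourArea(c),[onz(T,*p,.018)[:2].round(4) for p in cv2.boxPoints(cv2.minAreaRect(c))])
c=c[:,0];l=c[c[:,0]<c[:,0].min()+2];r=c[c[:,0]>c[:,0].max()-4]
print(l.tolist(),r.tolist())
y=-.145;bx=np.array([np.cos(y),np.sin(y),0]);by=np.array([-np.sin(y),np.cos(y),0]);H=np.array([.598,.152,.083])
print('pred hinge R/top R/top L in top',[proj(T,p).round(1) for p in(H-.049*by,H-.049*by+[0,0,.068],H+.049*by+[0,0,.068])])
a=cv2.resize(S['frame'][135:195,210:277],(402,360),interpolation=2);b=cv2.resize(f[145:205,185:251],(396,360),interpolation=2)
cv2.imwrite('pics/c5.png',cv2.convertScaleAbs(np.hstack([a,b])[:,:,::-1],alpha=1.8,beta=20))
E
```

```text
t: 6.17
tcp_pos: [0.3982, 0.0014, 0.2573]
tool_rot: [0.529, -0.469, 0.469, -0.529]
force: [0.6, 0.0, 0.2]
finger_gap: 0.997
clip (343, 208, 48, 20) 433.5 [array([ 0.5129, -0.1439]), array([ 0.5151, -0.2564]), array([ 0.4697, -0.2561]), array([ 0.4675, -0.144 ])]
[[344, 218], [343, 218], [343, 223], [344, 224], [344, 225]] [[387, 227], [390, 227], [390, 223], [388, 223], [387, 222], [387, 212], [388, 212], [388, 210], [389, 209], [389, 208]]
pred hinge R/top R/top L in top [array([239.1, 170. ]), array([237.3, 165.5]), array([192.3, 158.1])]
```

View pics/c5.png

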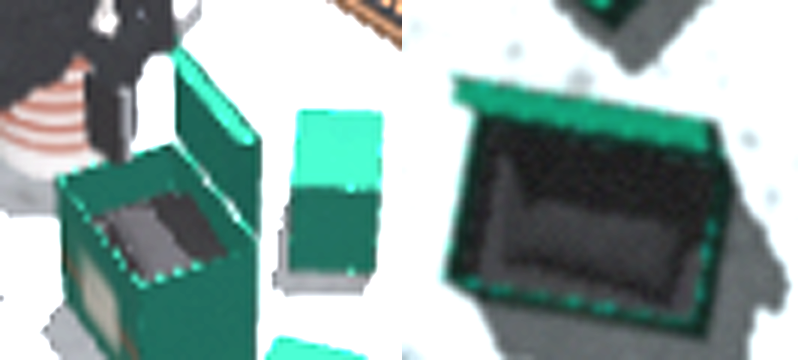

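Both views agree the lid is upright: top-right corner at top (237.7,165.8) and scene (253.7,158.3). The top prediction for upright was (237.3,165.5). Now I'll hover over the clip handles.

```bash
python3 -m jog '[[[4,0,1],0],[[8,0,2],0],[[12,0,3],0],[[16,2,4],0],[[20,5,5],0.03],[[25.1,9,6.6],0.03],[[25.1,13.5,6.6],0.03],[[25.1,13.5,6.6],0.03],[[25.1,13.5,6.6],0.03],[[25.1,13.5,6.6],0.03],[[25.1,13.5,6.6],0.03],[[25.1,13.5,6.6],0.03]]'
python3 - <<'E'
from h import *
S=snap('scene');W=snap('wrist','w6.png')
T=eyes.snapshot('top')
print('lid topR',tri(S,(253.7,158.3),T,(237.7,165.8)),'hingeR',tri(S,(253,174.2),T,(236.5,170.2)))
f=W['frame'].copy()
ax=np.array([.491,-.198,.012]);d=np.array([-.08,.997,0])
for p,c in((ax,(255,0,0)),(ax-.042*d,(0,255,0)),(ax+.054*d,(0,0,255)),(ax-.058*d,(255,0,255))):
    u=proj(W,p);print(u);cv2.circle(f,tuple(int(i) for i in u),3,c,1)
cv2.imwrite('pics/w6b.png',f[:,:,::-1])
E
```

```text
t: 7.27
tcp_pos: [0.4945, -0.2401, 0.1244]
tool_rot: [-0.521, 0.476, -0.478, 0.522]
force: [0.8, -0.1, 0.2]
finger_gap: 0.994
lid topR (array([0.59213552, 0.10201298, 0.14821757]), np.float64(0.0033254224053224156)) hingeR (array([0.59269634, 0.10778478, 0.08391986]), np.float64(0.005878612365805128))
[255.23640213 142.56430043]
[254.99265177 185.04879466]
[255.58673079  81.50372815]
[254.90560714 200.22024731]
```

View pics/w6b.png

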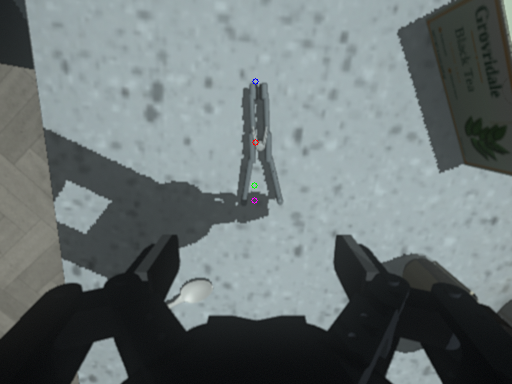

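Wrist view: jaw tips at (256,86), axle at (260,143), tails at (243,203) and (280,203). The clip is therefore about 4–5 mm to the right and 3 mm farther back than my marks. I'll correct, descend and squeeze.

```bash
python3 -m jog '[[[0.3,2,0.5],-0.04],[[0.3,5,0.5],-0.04],[[0.3,8,0.5],-0.04],[[0.3,10,0.5],-0.04],[[0.3,11.5,0.5],-0.04],[[0.3,12.1,0.5],-0.04],[[0.3,12.1,0.5],-0.04],[[0.3,12.1,0.5],-0.04]]'; python3 -m jog '[[[0,0,0],0],[[0,0,0],0],[[0,0,0],0],[[0,0,0],0],[[0,0,0],0],[[0,0,0],0],[[0,0,0],0],[[0,0,0],0],[[0,0,0],0],[[0,0,0],0],[[0,0,0],0],[[0,0,0],0]]' 0 35
python3 - <<'E'
from h import *
W=snap('wrist','w7.png')
cv2.imwrite('pics/w7b.png',W['frame'][:,:,::-1])
E
```

```text
t: 8.08
tcp_pos: [0.4997, -0.2433, 0.0023]
tool_rot: [-0.531, 0.467, -0.468, 0.531]
force: [1.2, 0.7, 0.4]
finger_gap: 0.99
t: 9.08
tcp_pos: [0.5002, -0.244, 0.0027]
tool_rot: [-0.531, 0.466, -0.468, 0.531]
force: [0.4, -1.1, 6.2]
finger_gap: 0.185
```

View pics/w7b.png

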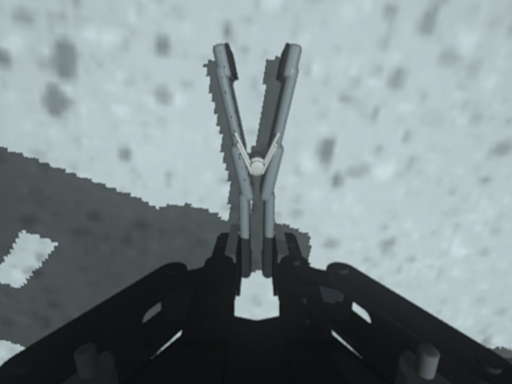

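The clip is squeezed to its stop: tips at (222,45) and (293,45), axle at (257,165), symmetric in the fingers. Next I'll compute the clip's offset from the TCP and the move to the lid.

Run:
```python
from h import *
np.set_printoptions(precision=4,suppress=True)
W=snap('wrist');s=manip.sense();Rt=R.from_quat(s['tool_rot']).as_matrix();p=s['tcp_pos']
for u,v in((257,165),(221,44),(293,44)): print('tool frame',Rt.T@(onz(W,u,v,.024)-p),onz(W,u,v,.024))
print(Rt)
# target: clip yaw along box y; lid right edge
```

```text
tool frame [-0.0483 -0.0214  0.0011] [ 0.4951 -0.1959  0.024 ]
tool frame [-0.0982 -0.0216 -0.0135] [ 0.4743 -0.1482  0.024 ]
tool frame [-0.0982 -0.0215  0.0157] [ 0.5033 -0.1445  0.024 ]
[[ 0.1265  0.0026  0.992 ]
 [-0.992  -0.0019  0.1265]
 [ 0.0022 -1.      0.0024]]
```

```bash
python3 -m jog '[[[0,-1,0],0],[[0,-3,0],0],[[0,-5,0],0],[[0,-7,0],0],[[0,-9,0],0],[[0,-10.5,0],0],[[-2,-10.5,1],0.03],[[-4.5,-10.5,2.2],0.07],[[-7,-10.5,3.4],0.11],[[-9.5,-10.5,4.6],0.15],[[-12,-10.5,5.8],0.19],[[-14.5,-10.5,7],0.23],[[-17,-10.5,8.2],0.26],[[-19,-10.5,9.2],0.28],[[-19.7,-10.5,9.4],0.28],[[-19.7,-10.5,9.4],0.28],[[-19.7,-10.5,9.4],0.28]]'
python3 - <<'E'
from h import *
S=snap('scene','s8.png');T=snap('top','t8.png');W=snap('wrist','w8.png')
s=manip.sense();print(s['finger_gap'],s['tcp_pos'],R.from_quat(s['tool_rot']).as_matrix().round(3)[:2])
e=np.array([.592,.1025,.117])
for n,c in(('W',W),('S',S)):print(n,proj(c,e+[0,0,.034]),proj(c,e-[0,0,.034]))
f=W['frame'].copy()
for z in(.083,.151):cv2.circle(f,tuple(int(i) for i in proj(W,[e[0],e[1],z])),3,(255,0,0),1)
a=S['frame'][130:250,190:318]
cv2.imwrite('pics/c8.png',np.hstack([cv2.resize(f,(400,300)),cv2.resize(a,(320,300))])[:,:,::-1])
E
```

```text
t: 10.6
tcp_pos: [0.5669, -0.0359, 0.1065]
tool_rot: [-0.461, 0.536, -0.536, 0.46]
force: [0.1, -0.2, -0.8]
finger_gap: 0.186
0.18554640704397085 [ 0.56708196 -0.03712618  0.10638428] [[-0.154 -0.     0.988]
 [-0.988 -0.    -0.154]]
W [ 264.97917659 -150.69850857] [260.82685339 -28.11909159]
S [252.99879561 157.53772405] [252.89051309 175.52982843]
```

View pics/c8.png

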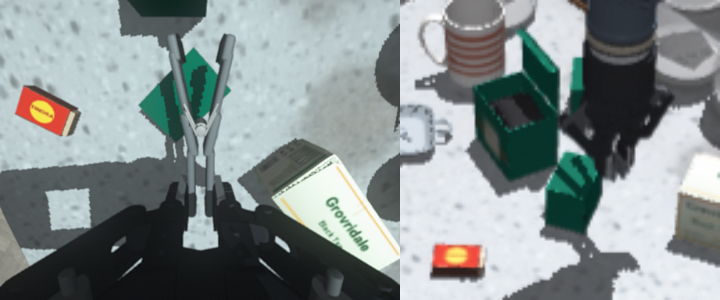

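In the wrist crop the clip, still gaping, points at the tea box's right side and is on line with the predicted lid edge. In the scene crop the lid stands upright and the box is undisturbed. I'll advance to just short of the edge.

```bash
python3 -m jog '[[[-1,0,0.2],0],[[-2,0,0.2],0],[[-3,0,0.2],0],[[-4,0,0.2],0],[[-4.2,0,0.2],0],[[-4.2,0,0.2],0]]'
python3 - <<'E'
from h import *
W=snap('wrist','w9.png');T=snap('top','t9.png');S=snap('scene','s9.png')
s=manip.sense();print(s['finger_gap'],s['tcp_pos'])
a=cv2.resize(W['frame'][0:150,180:340],(426,400),interpolation=2);b=cv2.resize(S['frame'][140:190,225:272],(376,400),interpolation=2)
cv2.imwrite('pics/c9.png',cv2.convertScaleAbs(np.hstack([a,b])[:,:,::-1],alpha=1.6,beta=15))
for z in(.083,.117,.151):print(proj(W,[.592,.1025,z]))
E
```

```text
t: 11.25
tcp_pos: [0.5757, 0.0067, 0.1063]
tool_rot: [-0.461, 0.536, -0.536, 0.461]
force: [0.1, -0.4, -1.1]
finger_gap: 0.187
0.18346977746802545 [0.57575161 0.00545085 0.10629529]
[257.69336362  65.16513183]
[258.12154254  52.9864097 ]
[258.87506296  31.55397695]
```

View pics/c9.png

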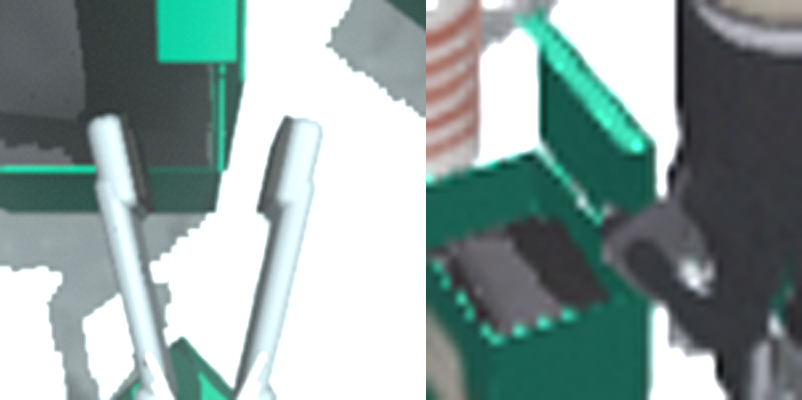

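Run:
```python
from h import *
np.set_printoptions(precision=4,suppress=True)
W=snap('wrist');K,Rm,t=cam(W);print(K[0,0],-Rm.T@t,Rm[2])
for z in(.151,.083):
  for u,v in((239.4,23.3),(269.5,23.3),(263.4,62),(269.5,62)):print(z,u,v,onz(W,u,v,z))
y=-.155;bx=np.array([np.cos(y),np.sin(y),0]);by=np.array([-np.sin(y),np.cos(y),0]);H=np.array([.592,.104,.083])
for a in(1.3,1.4,1.5,1.57,1.69):print(a,proj(W,H+.068*(-np.cos(a)*bx+np.sin(a)*np.array([0,0,1]))).round(1),proj(W,H).round(1))
f=W['frame']
for r in(8,15,20,30,45):print(r,[(c,f[r,c].tolist()) for c in range(232,278,3)])
```

```text
265.0959152607615 [0.5876 0.0775 0.2477] [-0.0435 -0.2845 -0.9577]
0.151 239.4 23.3 [0.5864 0.1045 0.151 ]
0.151 269.5 23.3 [0.5959 0.103  0.151 ]
0.151 263.4 62 [0.5923 0.0921 0.151 ]
0.151 269.5 62 [0.5943 0.0918 0.151 ]
0.083 239.4 23.3 [0.5855 0.1234 0.083 ]
0.083 269.5 23.3 [0.6018 0.1209 0.083 ]
0.083 263.4 62 [0.5956 0.1023 0.083 ]
0.083 269.5 62 [0.5991 0.1018 0.083 ]
1.3 [201.7  24.1] [256.6  59.8]
1.4 [221.3  22.8] [256.6  59.8]
1.5 [242.  22.] [256.6  59.8]
1.57 [256.8  21.8] [256.6  59.8]
1.69 [282.1  22.3] [256.6  59.8]
8 [(232, [28, 34, 33]), (235, [28, 32, 31]), (238, [6, 110, 85]), (241, [0, 122, 94]), (244, [0, 123, 94]), (247, [4, 125, 97]), (250, [6, 126, 96]), (253, [9, 126, 99]), (256, [13, 127, 98]), (259, [15, 127, 100]), (262, [18, 129, 101]), (265, [20, 130, 102]), (268, [29, 74, 61]), (271, [120, 155, 147]), (274, [193, 211, 213]), (277, [194, 211, 214])]
15 [(232, [28, 34, 32]), (235, [28, 32, 31]), (238, [7, 98, 76]), (241, [0, 121, 93]), (244, [2, 124, 96]), (247, [4, 125, 97]), (250, [5, 126, 97]), (253, [9, 126, 98]), (256, [14, 128, 99]), (259, [16, 12
[... 501 characters left out ...]
 [(232, [28, 32, 32]), (235, [28, 33, 31]), (238, [30, 35, 35]), (241, [31, 35, 35]), (244, [31, 37, 36]), (247, [33, 38, 38]), (250, [34, 40, 40]), (253, [36, 42, 43]), (256, [37, 43, 42]), (259, [37, 69, 62]), (262, [24, 110, 87]), (265, [32, 50, 45]), (268, [30, 49, 45]), (271, [190, 206, 209]), (274, [190, 207, 210]), (277, [198, 216, 218])]
45 [(232, [29, 32, 33]), (235, [29, 33, 33]), (238, [30, 35, 36]), (241, [32, 35, 37]), (244, [33, 37, 38]), (247, [34, 40, 40]), (250, [37, 42, 42]), (253, [38, 43, 43]), (256, [42, 46, 47]), (259, [37, 60, 55]), (262, [25, 112, 89]), (265, [28, 45, 41]), (268, [173, 193, 194]), (271, [195, 212, 214]), (274, [196, 213, 216]), (277, [196, 213, 216])]
```

The wrist crop shows the lid's right edge as a vertical bright line at about (263,20–62), matching the upright prediction. The strip at its top is a small lip near z = 0.15, above the jaws. The gap's centre is at column 257 and the lid at 262.5, so I'll shift +2.5 mm sideways and advance 18 mm.

```bash
python3 -m jog '[[[0,0,0.25],0],[[-0.3,0,0.25],0],[[-0.6,0,0.25],0],[[-0.9,0,0.25],0],[[-1.2,0,0.25],0],[[-1.5,0,0.25],0],[[-1.8,0,0.25],0],[[-1.8,0,0.25],0],[[-1.8,0,0.25],0]]'
python3 - <<'E'
from h import *
W=snap('wrist','w10.png');T=snap('top','t10.png');S=snap('scene','s10.png')
s=manip.sense();print(s['finger_gap'],s['tcp_pos'],s['force'])
a=cv2.resize(W['frame'][0:140,190:330],(400,400),interpolation=2);b=cv2.resize(S['frame'][135:195,220:280],(400,400),interpolation=2)
cv2.imwrite('pics/c10.png',cv2.convertScaleAbs(np.hstack([a,b])[:,:,::-1],alpha=1.6,beta=15))
E
```

```text
t: 12.2
tcp_pos: [0.581, 0.0231, 0.1063]
tool_rot: [0.461, -0.537, 0.537, -0.46]
force: [-0.2, -0.8, -0.3]
finger_gap: 0.187
0.1841104844220656 [0.58096311 0.02274171 0.10629638] [-0.26494096  0.06921608 -0.4642957 ]
```

View pics/c10.png

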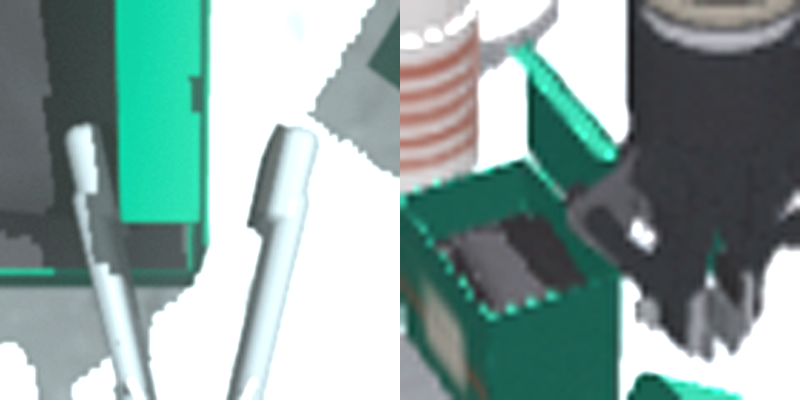

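The lid edge now sits at crop column about 195, between jaw inner faces at about 130 and 245, roughly 7 mm clear on each side. It overlaps the jaws by 17–19 mm. The force is about zero, the clip still gapes and the lid stands upright, so I'm handing in.

```bash
python3 -c "
from h import *
s=manip.sense();print(s['t'],s['finger_gap'],s['force']);print(workorder.sign_off())"
```

```text
12.35 0.1841104844220656 [-0.26494096  0.06921608 -0.4642957 ]
the job is handed in; nothing more can be done
None
```

The lid is standing upright, and I handed the job in with the arm holding the squeezed, gaping clip around the lid's right-hand edge. It took 12.4 s of the 54 s.

**Last checks**
- **Overlap:** the wrist view put 17–19 mm of card between the jaws.
- **Clearance:** each jaw is about 7 mm clear of the lid, and the wrist force was near zero (under 1 N).
- **Clip:** the finger opening held steady at 0.18–0.19 from pick-up to hand-in. That is about 16 mm, although the handles should measure 18 mm at the stop. The jaws looked fully open.
- **Lid angle:** it came out at about 1.57 rad, good to about 0.05. The scene and top views agreed after the push, and the edge still looked vertical in the last wrist view.

**What went wrong or disagreed**
- **First push:** the lid caught under the gripper's knuckle and stuck at about 1.05 rad, and the box appeared to shift about 7 mm. I backed off and pushed higher up. The box then measured about 2–3 mm from its starting place.
- **Lid shape:** the images show a lip about 9 mm wide along the lid's free edge, which the description ("flat") does not mention. By my measurements the jaws are over 10 mm below it.
- **Other objects:** I only saw them undisturbed in the pictures and did not re-measure them.

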